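Open the slide scanner

ROBOT

A 7-joint arm with a two-finger parallel gripper is mounted at the origin on the work surface. World frame = base frame: x ahead of the robot, y to its left, z up, the work surface at z = 0. Lengths are in m, angles in rad, forces in N, time in s.
With the tool pointing down it reaches from about 0.425 to 0.95 m from the base axis. Payload 4.7 kg.
Tool frame: the origin (TCP) lies at the very end of the fingers, on their centre line; the grasp point (between the pads) lies 19 mm behind it; z points along the fingers, y is the line along which they close (so a half turn about z gives the same grasp; the last joint's range is limited). The gripper opens to 85 mm and grips with 20 to 120 N. Pads are 22 mm wide; open, the fingers measure 114 mm over their backs; the gripper's body (76 mm by 85 mm) begins 54 mm behind the grasp point. The pads swing forward as they close: fully open they stand 13 mm farther back than shut.
Start: joints at [1.165, 0.469, -0.049, 1.532, 0.024, 1.141, -0.082], TCP at [0.248, -0.628, 0.231] pointing down, gripper open.
Joint ranges: [-2.59, 2.59], [-0.33, 1.99], [-1.39, 1.29], [0.1, 2.45], [-1.04, 4.18], [0.21, 1.99], [-2.66, 2.66]. Speed limits (rad/s): [2.57, 2.57, 3.14, 3.14, 3.14, 3.14, 3.14].

INTERFACE

Orientations are given as a unit quaternion [w, x, y, z].
In Python, from station import r gives the robot as it stands.
- The arm moves only by the shell command python3 -m inch 'ROWS' [FORCE]. ROWS is JSON, a list of rows, each an object with "jaw": the gripper command: -1 is shut, 1 is fully open, values between are in proportion; "translation": the shift along the world's x, y, z in units of 60 mm (1.0 is 60 mm), a list of three; "yaw": the turn about the world's z in units of 8 degrees (1.0 is 8 degrees). In form: [{"jaw": jaw, "translation": [tx, ty, tz], "yaw": yaw}, ...]. A call has 1 to 5 rows; each row is the pose to reach, as a shift and turn from the pose commanded when the call began; what a row does not reach only later rows make up. A row lasts 1/8 s, in which the tool goes at most 62.5 mm and 10.7 degrees, less where a joint would pass 70% of its speed; a pose out of reach is approached as far as the arm can. A call with a gripper value outside its range is refused whole. The fingers move at their own pace and stop on an object; FORCE is the grip in N (left out, the last holds). Time passes only in rows, so rows that repeat a pose let the fingers close. It gives the time, the measured TCP pose, the force, the opening and the grip force at its end, in the units of the state.
- r.read_state(): the state, without advancing time (a new reading comes with each control period).
- r.capture(name): name is "scene" or "top" or "wrist"; returns a dict with "img" (400x640x3 uint8, red, green, blue), "vertical_fov" (degrees; the focal length in pixels is half the picture's height over the tangent of half this angle, whatever the lens; pixels are square), "cx", "cy" (the principal point, pixels), "k1" (the pictures are not rectified: a ray, as slopes to the right and down, at radius r is drawn at 1 + k1 r^2 times it, then the intrinsics apply), "R" (3x3) and "t" (3): a world point X has camera coordinates R X + t. Camera axes: x right, y down, z forward; pixel columns grow to the right and rows downward; lengths in m; the calibration is good to about 2 mm. A picture is of the moment at which its call begins. There is no depth.
- r.close_job(): hands the job in; it is judged then, once.
The state is a dict: "clock": time; "q": joint angles; "qvel": joint speeds; "joint_torque": joint torques, N m; "eef_pos": TCP position; "orientation": TCP orientation; "force": force on the tool from outside, world axes, zero at the start; "torque": the same for the moment, N m; "gripper_width": finger opening in m; "grip_force": force on a finger pad.
Only numpy, scipy, OpenCV 4.12 (cv2) and the standard library are available. Lean on these libraries where they do the work, as an engineer would, in place of code of your own. Each camera call takes 0.05 s, during which the arm holds its last target. There are 200 camera calls.

TASK

Press the orange release tab at the front of the white slide scanner so that its lid springs up, let the tab go, then push the lid all the way open until it leans back against its stop and stays there. Nothing is to be picked up: leave the slide carrier in the scanner and the things around it where they are.

Things in the scene. Friction and masses are not known exactly. Their poses are not given: they have to be found in the camera images.
- scanner: white bench-top slide scanner, fixed to the desk, about 180 mm deep (its x), 160 mm wide (its y), 70 mm tall without the lid. Origin at the desk surface, z up; its -x side is the front, with the orange release tab; the hinge of the lid is towards its +x side. Its front face lies at x = -75 mm.
- tab_pad (a point): where to press the orange release tab: top of the pad (36 mm wide), which sticks out 42 mm forward (-x of the scanner) from its pivot; this point lies 28 mm in front of the pivot, 62 mm above the desk at rest, 14 mm in from the pad's front end. It is pressed straight down; the tab is spring-loaded (about 1.5 N at first, 5 N fully down, where it stops) and rises again when let go.
- tab (a joint): tilt of the release tab: 0 at rest, 0.28 rad fully pressed (the pad point is then about 8 mm lower). Its hook, above the pivot, lets go of the lid's front edge at 0.12 to 0.22 rad.
- lid_hinge (a point): middle of the lid's horizontal hinge line, which runs along the scanner's y at the level of the lid's underside (70 mm above the desk); its axes are those of the scanner.
- lid_edge (a point): middle of the lower front edge of the lid, 117 mm from the hinge line. The lid is a flat grey plate, 117 x 130 x 8 mm; this point moves with it.
- lid (a joint): angle of the lid: 0 shut and latched, 1.9 rad fully open against its stop (leaning back past upright, away from the front). Once unlatched, a spring lifts it to about 0.6 rad (0.5 to 0.7), front edge up; from there a stiff hinge (about 1 N at the front edge) keeps it wherever it is left.
- carrier: blue slide carrier with a glass slide, 34 x 84 x 8 mm, lying loose in the well under the lid; origin at its underside. To be left alone.
- oil_bottle: bystander: amber glass bottle with black cap, 34 mm diameter, 70 mm tall; origin at the centre of its underside. To be left alone.
- specimen_jar: bystander: clear glass jar with white lid, 54 mm diameter, 65 mm tall; origin at the centre of its underside. To be left alone.
- slide_box: bystander: green closed box, 40 x 85 x 32 mm; origin at the centre of its underside. To be left alone.
- petri_dish: bystander: clear shallow dish, 60 mm diameter, 15 mm tall; origin at the centre of its underside. To be left alone.
- beaker: bystander: small glass beaker, 50 mm diameter, 60 mm tall; origin at the centre of its underside. To be left alone.
- marker: bystander: white marker pen with red cap lying flat, 122 mm long along its x, 15 mm thick; origin at the centre of its underside. To be left alone.
- mouse: bystander: black computer mouse, 100 x 58 x 32 mm, long along its x; origin at the centre of its underside. To be left alone.

How it is judged:
On the way, in this order (a step that is already met when the one before it is completed fails the run):
1. the release tab is pressed (value of joint tab above 0.1 rad).
2. the lid has sprung up and the tab has been let go (value of joint lid above 0.35 rad and value of joint tab below 0.06 rad), for 0.1 s.
3. the lid is pushed fully open (value of joint lid above 1.75 rad), for 0.2 s.
At the end, for the whole second after the job is handed in: The lid is at rest, open by more than 1.75 rad (of 1.9), the tab is back up (below 0.06 rad), the carrier lies within 10 mm and every bystander within 15 mm of where it started (value of joint lid above 1.75 rad and velocity of joint lid between -0.05 and 0.05 rad/s and value of joint tab below 0.06 rad and distance of each of oil_bottle, specimen_jar, slide_box, petri_dish, beaker, marker, mouse from where it was at the start of the episode below 0.015 m and distance of carrier from where it was at the start of the episode below 0.01 m); the robot touches nothing.
It fails at once if a bystander on the desk is shoved, lifted or knocked over (distance of any of oil_bottle, specimen_jar, slide_box, petri_dish, beaker, marker, mouse from where it was at the start of the episode above 0.015 m or angle between any of oil_bottle, specimen_jar, slide_box, petri_dish, beaker, marker, mouse's own z axis and vertical above 0.4 rad).
It fails at once if the slide carrier is moved or lifted in its well (distance of carrier from where it was at the start of the episode above 0.01 m or z of carrier in the frame of scanner above 0.053 m).
It also fails if it takes over 38 s, if anything falls off the work surface, if the arm or the gripper's body presses on something with over 40 N, if the wrist force passes 120 N, or if a joint passes its speed limit or range.

## Working session

There is one attempt and no reset: what is moved stays moved. The work goes in short steps, Python scripts to look and compute and a shell command to move; the robot and the scene stay as the last step left them, time stands still between calls to the robot, and variables do not carry over. Pictures are saved under pics/ and viewed, at most 10 in all, crops included, and the job is handed in when it is done.

```bash
mkdir -p pics; cat > h.py <<'E'
import numpy as np, cv2
from station import r
def cap(n,f=None):
    c=r.capture(n)
    if f: cv2.imwrite('pics/'+f,cv2.cvtColor(c['img'],cv2.COLOR_RGB2BGR))
    return c
def K(c):
    f=200/np.tan(np.radians(c['vertical_fov'])/2)
    return np.array([[f,0,c['cx']],[0,f,c['cy']],[0,0,1]])
def ray(c,u,v):
    p=cv2.undistortPoints(np.array([[[u,v]]],float),K(c),np.array([c['k1'],0,0,0.]))[0,0]
    R=np.array(c['R']);t=np.array(c['t'])
    return -R.T@t, R.T@np.array([p[0],p[1],1])
def onz(c,u,v,z):
    o,d=ray(c,u,v); return o+d*(z-o[2])/d[2]
def proj(c,X):
    return cv2.projectPoints(np.array(X,float).reshape(-1,3),cv2.Rodrigues(np.array(c['R'],float))[0],np.array(c['t'],float),K(c),np.array([c['k1'],0,0,0.]))[0][:,0]
def blobs(c,lo,hi,amin=30):
    m=cv2.inRange(cv2.cvtColor(c['img'],cv2.COLOR_RGB2HSV),lo,hi)
    n,l,s,ce=cv2.connectedComponentsWithStats(m)
    return m,[(s[i].tolist(),ce[i].round(1).tolist()) for i in range(1,n) if s[i][4]>amin]
E
python3 - <<'E'
from h import *
for n in('top','scene'):
    c=cap(n,n+'0.png'); print(n,c['vertical_fov'],-np.array(c['R']).T@c['t'])
    print(blobs(c,(5,150,120),(20,255,255))[1])
print(r.read_state()['clock'])
E
```

```text
top 47.63789448393486 [0.34153922 0.03700256 1.08947437]
[([19, 0, 621, 41, 18688], [351.6, 17.5]), ([54, 27, 56, 6, 163], [80.1, 29.6]), ([37, 36, 84, 11, 300], [80.2, 42.4]), ([622, 42, 18, 3, 36], [630.3, 43.2]), ([580, 44, 45, 9, 188], [599.2, 49.0]), ([0, 47, 640, 353, 105399], [269.4, 212.0]), ([248, 47, 96, 5, 321], [296.4, 48.7]), ([0, 50, 51, 23, 935], [23.8, 60.9]), ([466, 51, 33, 5, 80], [484.8, 52.8]), ([62, 53, 60, 36, 1225], [91.3, 66.1]), ([510, 52, 49, 5, 154], [531.2, 53.7]), ([154, 71, 9, 11, 49], [156.9, 76.1]), ([0, 75, 44, 24, 707], [20.2, 84.5]), ([156, 80, 13, 18, 112], [163.9, 87.3]), ([0, 100, 33, 6, 106], [16.5, 102.3]), ([443, 219, 127, 60, 5456], [511.7, 250.8]), ([370, 272, 270, 128, 16986], [498.2, 336.3]), ([230, 365, 71, 11, 249], [268.2, 368.8]), ([271, 378, 30, 8, 111], [289.2, 381.7]), ([553, 379, 87, 8, 371], [599.7, 383.1]), ([544, 388, 96, 11, 576], [596.8, 392.6])]
scene 50.36504149319855 [ 1.09689825 -0.29695415  0.73377631]
[([324, 155, 22, 12, 169], [333.6, 160.4]), ([404, 155, 15, 12, 75], [411.2, 161.9])]
0.1
```

View pics/top0.png

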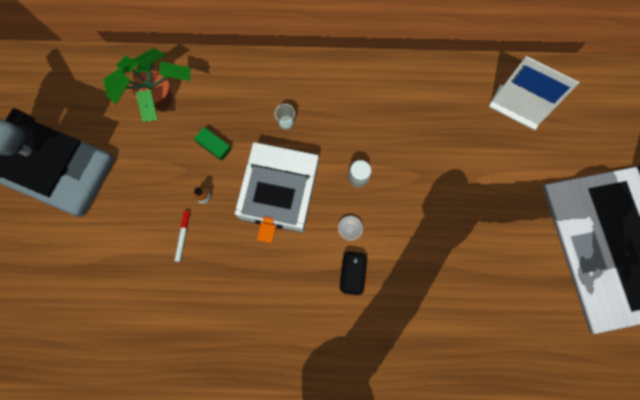

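View pics/scene0.png

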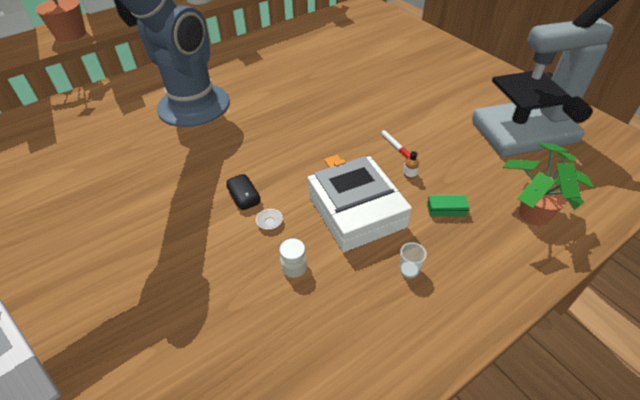

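The top view shows the scanner at about (278,187), its orange tab at (267,231) pointing down in the picture. The oil bottle is at (203,192), the jar at (360,172), the dish at (350,228) and the mouse at (353,273). Both views agree on the layout.

```bash
python3 - <<'E'
from h import *
c=cap('top'); s=cap('scene')
print(np.round(c['R'],2))
hsv=cv2.cvtColor(c['img'],cv2.COLOR_RGB2HSV); print(hsv[232,266],hsv[300,200])
m=cv2.inRange(hsv,(5,220,200),(20,255,255)); m[:,:250]=0;m[:,285:]=0;m[:210]=0;m[250:]=0
P=cv2.findNonZero(m); b=cv2.boxPoints(cv2.minAreaRect(P)); print('tab',b,[onz(c,*p,.062).round(3) for p in b])
# white scanner body + lid
m=cv2.inRange(hsv,(0,0,60),(180,70,255)); m[:,:225]=0;m[:,330:]=0;m[:135]=0;m[240:]=0
n,l,st,ce=cv2.connectedComponentsWithStats(m); i=1+st[1:,4].argmax(); print(st[i])
b=cv2.boxPoints(cv2.minAreaRect(cv2.findNonZero((l==i).astype(np.uint8)))); print('body',b,[onz(c,*p,.07).round(3) for p in b])
for nm,u,v,z in [('oil',203,190,.07),('jar',360,168,.065),('dish',350,228,.015),('mouse',353,273,.03),('beaker',286,113,.06),('box',212,142,.03),('mk1',178,261,.01),('mk2',186,211,.01)]: print(nm,onz(c,u,v,z).round(3))
m,B=blobs(s,(5,200,150),(20,255,255)); print(B)
E
```

```text
[[ 0.02 -1.    0.  ]
 [-0.97 -0.02 -0.23]
 [ 0.23  0.   -0.97]]
[ 14 251 217] [ 15 176 138]
tab [[257.35297 238.58823]
 [262.7647  216.94116]
 [275.94116 220.23529]
 [270.52942 241.88235]] [array([0.492, 0.167, 0.062]), array([0.543, 0.157, 0.062]), array([0.536, 0.127, 0.062]), array([0.485, 0.137, 0.062])]
[ 234  142   85   90 4670]
body [[232.92601 217.94044]
 [250.01988 139.30867]
 [319.47656 154.40794]
 [302.3827  233.03972]] [array([0.537, 0.225, 0.07 ]), array([0.729, 0.196, 0.07 ]), array([0.695, 0.03 , 0.07 ]), array([0.506, 0.065, 0.07 ])]
oil [0.601 0.298 0.07 ]
jar [ 0.666 -0.067  0.065]
dish [ 0.53  -0.048  0.015]
mouse [ 0.422 -0.054  0.03 ]
beaker [0.803 0.114 0.06 ]
box [0.735 0.296 0.03 ]
mk1 [0.442 0.359 0.01 ]
mk2 [0.563 0.351 0.01 ]
[]
```

```bash
python3 -m inch '[{"jaw":-1,"translation":[0.5,0.85,0],"yaw":0},{"jaw":-1,"translation":[1,1.7,0],"yaw":0},{"jaw":-1,"translation":[1.5,2.5,0],"yaw":0},{"jaw":-1,"translation":[2,3.3,0],"yaw":0},{"jaw":-1,"translation":[2.5,4.2,0],"yaw":0}]' 40
python3 -m inch '[{"jaw":-1,"translation":[0.3,0.9,0],"yaw":0},{"jaw":-1,"translation":[0.6,1.8,0],"yaw":0},{"jaw":-1,"translation":[0.9,2.7,0],"yaw":0},{"jaw":-1,"translation":[1.2,3.6,0],"yaw":0},{"jaw":-1,"translation":[1.3,4.5,0],"yaw":0}]'
```

```text
clock: 0.82
eef_pos: [0.3991, -0.3742, 0.2314]
orientation: [0.0, 0.982, 0.187, 0.0]
force: [0.5, -0.2, -0.8]
gripper_width: -0.0003
grip_force: 0.0
clock: 1.45
eef_pos: [0.4772, -0.1037, 0.2315]
orientation: [0.0, 0.982, 0.188, 0.0]
force: [-0.2, -0.1, -0.1]
gripper_width: 0.0006
grip_force: 0.0
```

```bash
python3 -m inch '[{"jaw":-1,"translation":[0.05,0.9,0],"yaw":-1},{"jaw":-1,"translation":[0.1,1.8,0],"yaw":-2},{"jaw":-1,"translation":[0.2,2.7,0],"yaw":-3},{"jaw":-1,"translation":[0.3,3.6,0],"yaw":-3.9},{"jaw":-1,"translation":[0.3,4.2,-0.5],"yaw":-3.9}]'
python3 - <<'E'
from h import *
w=cap('wrist','w1.png'); t=cap('top','t1.png')
print(r.read_state()['eef_pos'], -np.array(w['R']).T@w['t'])
m,B=blobs(w,(5,200,120),(20,255,255)); print(B)
print(proj(w,[[.502,.150,.062],[.65,.123,.07],r.read_state()['eef_pos']]))
E
```

```text
clock: 2.08
eef_pos: [0.4961, 0.15, 0.2031]
orientation: [-0.001, 0.997, -0.083, 0.003]
force: [-0.3, -0.7, -0.8]
gripper_width: -0.0002
grip_force: 0.0
[0.49179775 0.15066209 0.1989089 ] [0.57696127 0.13582324 0.3464297 ]
[]
[[317.04071253 176.17695286]
 [319.9082331  -26.05003457]
 [317.68063188 270.78566885]]
```

View pics/w1.png

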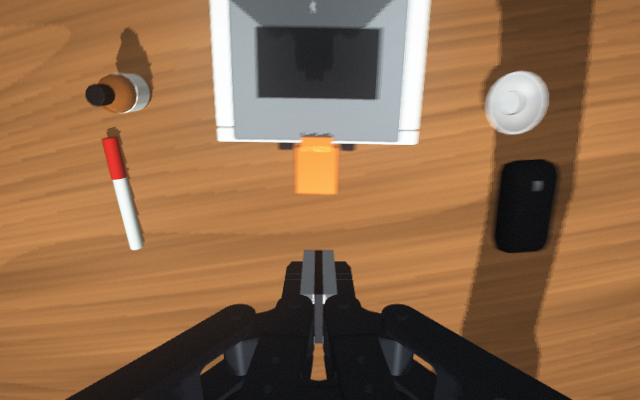

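The wrist view shows the tab with its front end at (316,194) and its root near (317,145). The lid's front edge is at v≈137, and the scanner's yaw matches the tool.

```bash
python3 - <<'E'
from h import *
w=cap('wrist')
print(r.read_state()['eef_pos'],r.read_state()['orientation'])
for n,u,v,z in [('tabL',295,194,.062),('tabR',338,194,.062),('lidL',232,137,.078),('lidR',403,139,.078),('bodyL',217,141,.07),('bodyR',418,144,.07)]: print(n,onz(w,u,v,z).round(4))
E
```

```text
[0.49289454 0.14810476 0.19991713] [ 3.01698669e-04  9.96673560e-01 -8.14785403e-02 -1.72377451e-03]
tabL [0.4849 0.1712 0.062 ]
tabR [0.4792 0.1354 0.062 ]
lidL [0.5424 0.2082 0.078 ]
lidR [0.5203 0.0806 0.078 ]
bodyL [0.5404 0.2228 0.07  ]
bodyR [0.5129 0.0674 0.07  ]
```

```bash
python3 -m inch '[{"jaw":-1,"translation":[0,0,-0.9],"yaw":0},{"jaw":-1,"translation":[0,0,-1.8],"yaw":0},{"jaw":-1,"translation":[0,0,-2.2],"yaw":0},{"jaw":-1,"translation":[0,0,-2.2],"yaw":0}]'
python3 -m inch '[{"jaw":-1,"translation":[0,0,-0.1],"yaw":0},{"jaw":-1,"translation":[0,0,-0.18],"yaw":0},{"jaw":-1,"translation":[0,0,-0.24],"yaw":0},{"jaw":-1,"translation":[0,0,-0.24],"yaw":0}]'
python3 - <<'E'
from h import *
cap('wrist','w2.png')
E
```

```text
clock: 2.72
eef_pos: [0.4937, 0.1444, 0.0682]
orientation: [0.001, 0.996, -0.085, -0.002]
force: [0.4, -0.2, -0.1]
gripper_width: 0.0001
grip_force: 0.0
clock: 3.22
eef_pos: [0.4948, 0.1464, 0.0555]
orientation: [-0.0, 0.996, -0.084, 0.001]
force: [-1.5, -1.1, 6.0]
gripper_width: -0.0001
grip_force: 2.6
```

View pics/w2.png

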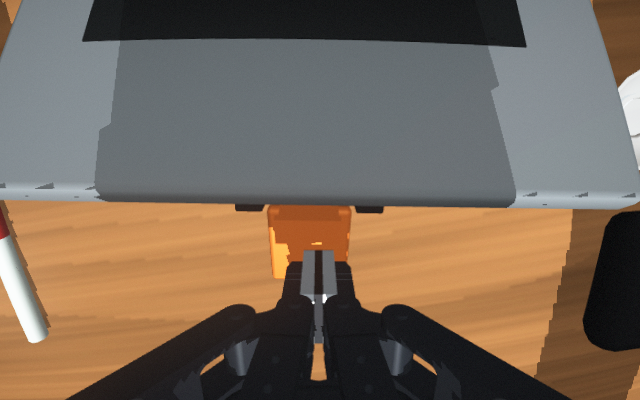

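The lid has sprung up: its front edge, near v≈195, is now close to the camera, and the tab is pressed down at (310,240). Now I let the tab go and back off.

```bash
python3 -m inch '[{"jaw":-1,"translation":[-0.1,0,0.3],"yaw":0},{"jaw":-1,"translation":[-0.4,0,0.8],"yaw":0},{"jaw":-1,"translation":[-0.5,0,1.1],"yaw":0},{"jaw":-1,"translation":[-0.5,0,1.1],"yaw":0},{"jaw":-1,"translation":[-0.5,0,1.1],"yaw":0}]'
python3 - <<'E'
from h import *
s=cap('scene','s2.png');t=cap('top')
for a in (.5,.6,.7):
    L=.117; X=np.array([.6465,.125,.07])+L*np.cos(a)*np.array([-.986,.165,0])+[0,0,L*np.sin(a)]
    print(a,X,proj(s,[X]))
cv2.imwrite('pics/s2c.png',cv2.cvtColor(cv2.resize(s['img'][90:270,220:460],None,fx=3,fy=3),cv2.COLOR_RGB2BGR))
E
```

```text
clock: 3.9
eef_pos: [0.4645, 0.146, 0.1206]
orientation: [0.0, 0.996, -0.084, -0.0]
force: [0.1, 0.6, -0.0]
gripper_width: -0.0002
grip_force: 0.0
0.5 [0.54526032 0.14194173 0.12609279] [[342.77852311 150.83378079]]
0.6 [0.55128763 0.1409331  0.13606317] [[344.21635827 148.96720784]]
0.7 [0.55826628 0.13976528 0.14537347] [[345.8956505  147.55774262]]
```

View pics/s2c.png

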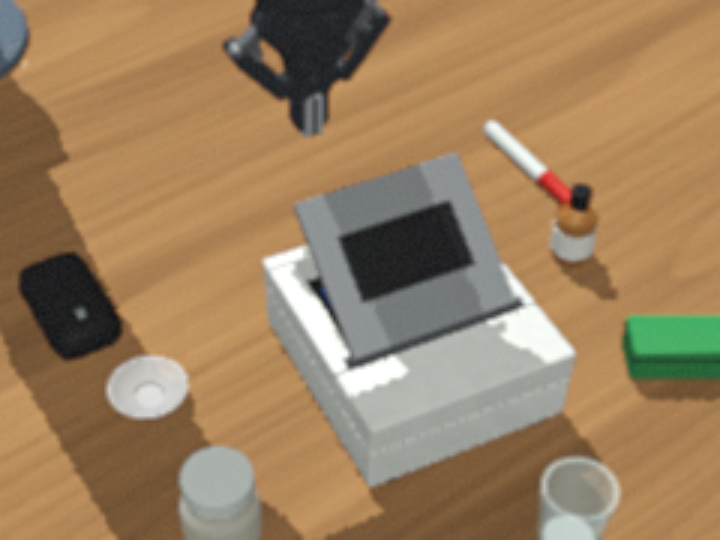

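The scanner crop shows the lid raised, with its front edge mid at about crop (378,178), full-frame (346,149). That matches about 0.65 rad, the bystanders have not moved and the gripper is clear. Next I push along the arc.

```bash
python3 -m inch '[{"jaw":-1,"translation":[0.8,-0.14,-0.1],"yaw":0},{"jaw":-1,"translation":[1.15,-0.19,-0.1],"yaw":0},{"jaw":-1,"translation":[1.4,-0.23,0.05],"yaw":0},{"jaw":-1,"translation":[1.64,-0.28,0.2],"yaw":0},{"jaw":-1,"translation":[1.9,-0.32,0.35],"yaw":0}]'
```

```text
clock: 4.62
eef_pos: [0.5766, 0.1276, 0.1408]
orientation: [0.001, 0.997, -0.083, -0.003]
force: [-1.8, 0.5, 1.6]
gripper_width: -0.0004
grip_force: 1.2
```

```bash
python3 -m inch '[{"jaw":-1,"translation":[0.25,-0.04,0.12],"yaw":0},{"jaw":-1,"translation":[0.5,-0.08,0.22],"yaw":0},{"jaw":-1,"translation":[0.75,-0.12,0.25],"yaw":0},{"jaw":-1,"translation":[1.0,-0.16,0.25],"yaw":0},{"jaw":-1,"translation":[1.2,-0.2,0.22],"yaw":0}]'
python3 -m inch '[{"jaw":-1,"translation":[0.1,-0.02,0],"yaw":0},{"jaw":-1,"translation":[0.2,-0.03,0],"yaw":0},{"jaw":-1,"translation":[0.2,-0.03,0],"yaw":0}]'
python3 - <<'E'
from h import *
s=cap('scene')
for a in (1.6,1.75,1.9):
    L=.117; X=np.array([.6465,.125,.07])+L*np.cos(a)*np.array([-.986,.165,0])+[0,0,L*np.sin(a)]
    e=np.array([.165,.986,0])*.065
    print(a,proj(s,[X-e,X+e]))
cv2.imwrite('pics/s3c.png',cv2.cvtColor(cv2.resize(s['img'][70:270,220:460],None,fx=3,fy=3),cv2.COLOR_RGB2BGR))
E
```

```text
clock: 5.25
eef_pos: [0.6512, 0.115, 0.1546]
orientation: [0.0, 0.996, -0.084, -0.0]
force: [-0.6, 0.4, 0.6]
gripper_width: -0.0002
grip_force: 0.4
clock: 5.62
eef_pos: [0.6628, 0.1133, 0.1551]
orientation: [0.0, 0.996, -0.084, 0.0]
force: [0.6, -0.5, 0.6]
gripper_width: 0.0004
grip_force: 0.0
1.6 [[339.32652693 169.59679746]
 [398.16732947 149.09596089]]
1.75 [[343.68029753 176.10497563]
 [402.99565672 155.06876767]]
1.9 [[347.97320532 183.60931505]
 [407.61709833 162.03575825]]
```

View pics/s3c.png

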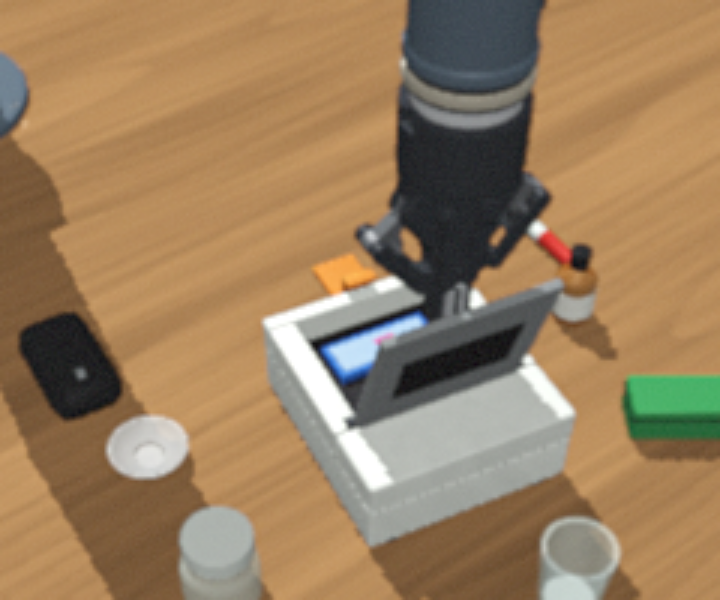

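The lid's top edge runs from crop (386,345) to (560,287), full-frame about (349,185) to (407,165), which is close to the 1.9 rad prediction. I'll nudge it gently to feel for the stop.

```bash
python3 -m inch '[{"jaw":-1,"translation":[0.06,-0.01,0],"yaw":0},{"jaw":-1,"translation":[0.12,-0.02,0],"yaw":0},{"jaw":-1,"translation":[0.12,-0.02,0],"yaw":0}]'
```

```text
clock: 6.05
eef_pos: [0.6672, 0.1128, 0.1552]
orientation: [0.0, 0.997, -0.083, -0.003]
force: [-6.4, 0.7, 4.2]
gripper_width: -0.0003
grip_force: 3.9
```

A force of 6.4 N, against about 1 N of hinge friction, means the lid is on its stop. Retreating now.

```bash
python3 -m inch '[{"jaw":-1,"translation":[-0.3,0.05,0],"yaw":0},{"jaw":-1,"translation":[-0.9,0.15,0.2],"yaw":0},{"jaw":-1,"translation":[-1.7,0.28,0.6],"yaw":0},{"jaw":-1,"translation":[-2.4,0.4,1.2],"yaw":0},{"jaw":-1,"translation":[-2.8,0.45,1.6],"yaw":0}]'
python3 -m inch '[{"jaw":-1,"translation":[0,0,0],"yaw":0},{"jaw":-1,"translation":[0,0,0],"yaw":0},{"jaw":-1,"translation":[0,0,0],"yaw":0}]'
python3 - <<'E'
from h import *
s=cap('scene')
cv2.imwrite('pics/s4c.png',cv2.cvtColor(cv2.resize(s['img'][70:270,220:460],None,fx=3,fy=3),cv2.COLOR_RGB2BGR))
E
```

```text
clock: 6.68
eef_pos: [0.5003, 0.1401, 0.2531]
orientation: [-0.0, 0.997, -0.083, 0.001]
force: [-0.3, 0.9, -0.1]
gripper_width: 0.0002
grip_force: 0.0
clock: 7.05
eef_pos: [0.502, 0.1385, 0.2499]
orientation: [0.0, 0.996, -0.084, -0.001]
force: [0.3, 0.4, 0.8]
gripper_width: -0.0
grip_force: 0.0
```

View pics/s4c.png

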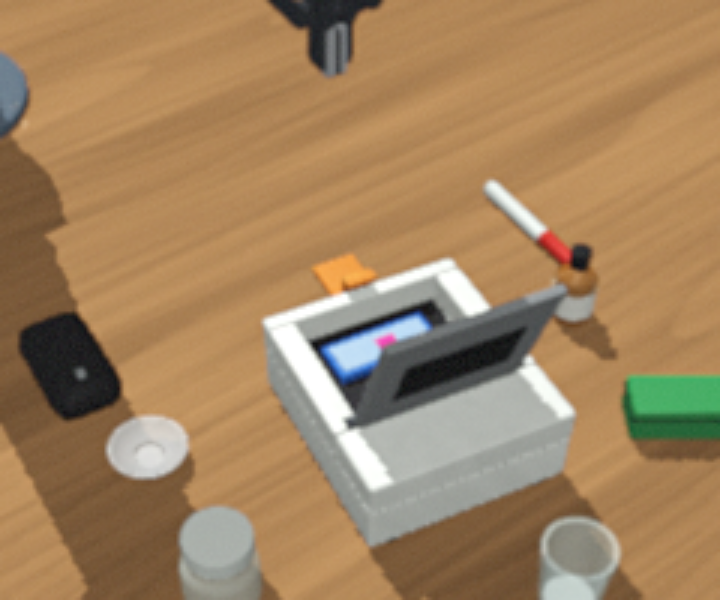

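The lid stays leaned back, with its top edge from crop (388,350) to (563,292). The tab is up, the carrier is in place and the gripper is clear.

```bash
python3 -c "
from station import r
print(r.close_job())"
```

```text
the job is handed in; nothing more can be done
None
```

I pressed and released the tab, pushed the lid back until it met its stop, and handed the job in at about 7 s; the last picture shows the lid staying open, the tab up, and the carrier and the bystanders in view unmoved, but no verdict came back.

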